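Clamp the assay plate under the guard and hold the guard half open

TASK

Swing the clamp lever of the plate station open, slide the plate carriage to the left under the guard until its pointer meets the black mark line, and swing the lever fully back to lock it, leaving the guard shut meanwhile. Then lift the guard by its bar to half open, 45 degrees, and keep holding it there so the plate can be inspected: the program finishes while the gripper still holds the bar, since the guard springs shut when let go. Do not knock over or shift the loose things around the station.

Things in the scene. Friction and masses are not known exactly. Their poses are not given: they have to be found in the camera images.
- station: Plate station: aluminium base board 260 (x) x 360 (y) x 12 mm, fixed to the worktop, turned by up to 0.2 rad. Origin on the worktop; the board spans x -185 to 75, y -180 to 180 mm. Its x points away from the robot, y left along its rails, z up; directions in these notes are in this frame. A carriage with a white 96-well plate (top at 45 mm) runs on it; a clear hinged guard spans its left part.
- carriage (a joint): Slide of the carriage, m; grows to the left (+y), range 0 to 0.17, starts at 0 to 0.04; no stop at the mark. Unlocked it needs about 5 N and stays where left; locked, a brake holds it against over 20 N. The deck is 150 mm wide (y), its top 30 mm above the worktop, and reaches 166 mm in front (-x) of the station origin.
- pointer (a point): Tip of the small black wedge on the carriage's front edge, 26 mm above the worktop; moves with the carriage. The carriage is at the mark when pointer and mark have the same y in the station frame.
- mark (a point): The single black line, 2 mm wide, across the white strip on the front of the base board, 15 mm above the worktop. Fixed to the station, at station x = -172, y = +80 mm.
- slide_tab (a point): Top centre of the carriage's upright black tab, for sliding it: 12 mm thick along y, 30 mm along x, from the deck (30 mm) to 67 mm above the worktop; its 22 x 44 mm foot ends at 35 mm. It stands 80 mm to the left of the clamp pivot. Grasp it across its 12 mm from above, or push it. Moves with the carriage.
- clamp (a joint): Clamp lever angle, rad: starts 0 to 0.06 = locked (lever points to the front, -x), grows counter-clockwise seen from above (the knob swings to the right, -y) to 1.3 = fully open. Under 0.15 counts as locked, over 1.0 as open. Needs 2 to 5 N at the knob; stays where it is left.
- clamp_knob (a point): Top centre of the upright round black knob at the lever's end: 16 mm diameter, its top 82 mm above the worktop, 45 mm from the pivot. It is gripped above the lever arm (10 mm wide, top 42 mm above the worktop), which runs from knob to pivot. It is one rigid piece with the lever: turn the gripper along with it or grip it lightly, since a hard grip that does not turn drags the carriage.
- clamp_pivot (a point): Axis of the clamp lever, on the carriage, 46 mm above the worktop; 110 mm in front of (-x) the plate centre. Moves with the carriage.
- guard (a joint): Guard opening, rad: 0 = shut (level), grows as the front edge is lifted, up to 1.4; half open, 45 degrees = 0.785. Weight and a spring always pull it shut, needing about 2 to 4 N at the bar.
- guard_hinge (a point): Middle of the guard's hinge axis, at the rear, along the station's y, at station x 60, y 60 mm, 100 mm high, between two posts at y -23 and 143 mm. The panel (150 mm wide, 8 mm thick) reaches 115 mm forward. Outside the right post a round white disc, radius 42 mm, centred on the hinge, has black ticks at 0, 45 and 90 degrees of opening.
- guard_bar (a point): Round steel bar handle of the guard, 10 mm diameter, parallel to the hinge (y), 155 mm from its axis; point = middle of the bar, 100 mm above the worktop when shut. Free length 80 mm between two end arms; gap between bar and panel edge 35 mm, so one finger goes behind it, one in front. It may roll between the fingers as the guard opens. y lies along the bar; x and z turn with the guard.
- vial: Small brown vial with green cap, 32 mm diameter, 58 mm tall, loose bystander; origin at the underside centre.
- tape: Roll of tape lying flat, 72 mm diameter, 19 mm high, loose bystander; origin at the underside centre.
- marker: Marker pen lying, 12 x 136 x 14 mm, loose bystander; origin at its underside centre.
- tube: 50 ml tube standing on its cap, 33 mm diameter, 115 mm tall, loose bystander; origin at the underside centre.
- beaker_1: Empty beaker, 69 mm diameter, 91 mm tall, loose bystander; origin at the underside centre.

How it is judged:
By the outcome, as a careful person would: the job done as asked, in the order asked, and still so for the second after the job is handed in, while the arm keeps its last pose, push and grip.
It also fails if it takes over 70 s, if anything falls off the work surface, if the arm or the gripper's body presses on something with over 40 N, if the wrist force passes 120 N, or if a joint passes its speed limit or range.

ROBOT

A 6-joint arm with a two-finger parallel gripper is mounted at the origin on a cart in front of the work surface, level with it; the furniture and walls round the work are solid. World frame = base frame: x ahead of the robot, y to its left, z up, the work surface at z = 0. Lengths are in m, angles in rad, forces in N, time in s.
With the tool pointing down it reaches from about 0.375 to 0.9 m from the base axis. Payload 3.1 kg.
Tool frame: the origin (TCP) lies on the centre line of the jaws, within the pads' length; the fingertips stand 11 mm ahead of it and the grasp point (between the pads) lies 8 mm behind it; x points along the fingers, y is the direction in which the jaws open and shut, and the axes are right-handed (so a half turn about x gives the same grasp; the last joint's range is limited). The gripper opens to 87 mm and grips with 3 to 60 N. Pads are 19 mm wide; open, the fingers measure 117 mm over their backs; the gripper's body (75 mm by 190 mm) begins 51 mm behind the grasp point.
Start: joints at [1.133, 0.527, 1.433, -0, 1.181, -0.178], TCP at [0.161, 0.604, 0.234] pointing down, gripper open.
Joint ranges: [-3.08, 3.08], [-0.75, 2.2], [0.22, 2.44], [-1.43, 4.57], [0, 2.65], [-2.85, 2.85]. Speed limits (rad/s): [2.79, 2.79, 3.14, 3.14, 3.14, 3.14].

INTERFACE

Orientations are given as a unit quaternion [x, y, z, w].
In Python, from rig import robot, camera, camera_info gives the robot as it stands.
- The arm moves only by the shell command python3 -m inch 'ROWS' [FORCE]. ROWS is JSON, a list that holds one entry, the list of rows, each a list of 5 numbers: the shift along the tool's x, y, z in cm, then the turn about the tool's x in rad, then the opening, from 0 (shut) to 1 (fully open). A call has 1 to 8 rows; each row shifts and turns the pose as measured when the row begins, along the tool's axes as they then stand; what a row does not reach is not made up. A row lasts 1/12 s, in which the tool goes at most 41.7 mm and 7.16 degrees, less where a joint would pass 70% of its speed; a pose out of reach is approached as far as the arm can. A call with a gripper value outside its range is refused whole. The fingers move at their own pace and stop on an object; FORCE is the grip in N (left out, the last holds). Time passes only in rows, so rows that do not move let the fingers close. It gives the time, the measured TCP pose, the force and the opening at its end, in the units of the state.
- robot.get_obs(): the state, without advancing time (a new reading comes with each control period).
- camera(name): name is "scene" or "side" or "wrist"; returns the picture (420x560x3 uint8, red, green, blue); there is no depth.
- camera_info(name): a dict with "camera_matrix" (3x3 intrinsics, pixels), "rvec" (rotation vector, rad) and "tvec" (3), from world to camera coordinates, as OpenCV has them. Camera axes: x right, y down, z forward; pixel columns grow to the right and rows downward; lengths in m; the calibration is good to about 2 mm. A picture is of the moment at which its call begins: read the wrist's pose just before it. camera_info takes no time and is no camera call; for the wrist camera it gives the pose at the moment of the call.
- robot.hand_in(): hands the job in, once; it reports no verdict.
The state is a dict: "time": time; "q": joint angles; "joint_velocities": joint speeds; "joint_torque": joint torques, N m; "position": TCP position; "tool_rot": TCP orientation; "ft_force": force on the tool from outside, world axes, zero at the start; "moment": the same for the moment, N m; "grip_width": finger opening in m.
Only numpy, scipy, OpenCV 4.12 (cv2) and the standard library are available. Lean on these libraries where they do the work, as an engineer would, in place of code of your own. Each camera call takes 0.05 s, during which the arm holds its last target. There are 200 camera calls.

## Working session

There is one attempt and no reset: what is moved stays moved. The work goes in short steps, Python scripts to look and compute and a shell command to move; the robot and the scene stay as the last step left them, time stands still between calls to the robot, and variables do not carry over. Pictures are saved under pics/ and viewed, about 8 in all and at most 12, crops included, and the job is handed in when it is done.

```bash
ls; mkdir -p pics; python3 - <<'E'
from rig import robot,camera,camera_info
import cv2,numpy as np
o=robot.get_obs();print({k:np.round(v,3) for k,v in o.items()})
ims=[]
for n in("scene","side"):
    im=camera(n)[:,:,::-1];cv2.imwrite(f"pics/{n}0.png",im)
    i=camera_info(n);print(n,{k:np.round(v,3).tolist() for k,v in i.items()})
    cv2.imwrite(f"pics/{n}0b.png",cv2.resize(im,(800,600),interpolation=cv2.INTER_CUBIC))
E
```

```text
pics
{'time': np.float64(0.0), 'q': array([ 1.133,  0.528,  1.434, -0.   ,  1.181, -0.178]), 'joint_velocities': array([ 0.002, -0.001, -0.002, -0.   , -0.001, -0.   ]), 'joint_torque': array([ -0.   , -44.004, -17.659,   0.063,   0.058,  -0.   ]), 'position': array([0.16 , 0.603, 0.233]), 'tool_rot': array([ 0.091,  0.701, -0.092,  0.701]), 'ft_force': array([0.886, 0.108, 0.251]), 'moment': array([-0.019,  0.031, -0.02 ]), 'grip_width': np.float64(0.087)}
scene {'camera_matrix': [[386.564, 0.0, 275.187], [0.0, 386.564, 215.073], [0.0, 0.0, 1.0]], 'rvec': [2.086, -0.854, 0.448], 'tvec': [-0.408, 0.294, 1.024]}
side {'camera_matrix': [[508.35, 0.0, 284.044], [0.0, 508.35, 217.269], [0.0, 0.0, 1.0]], 'rvec': [0.128, -2.714, 1.521], 'tvec': [0.551, 0.129, 1.252]}
```

View pics/scene0b.png

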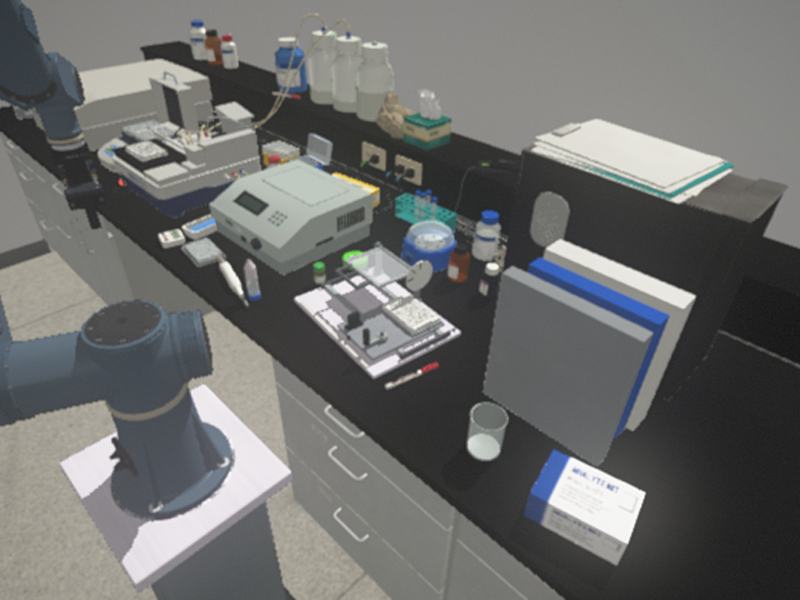

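View pics/side0b.png

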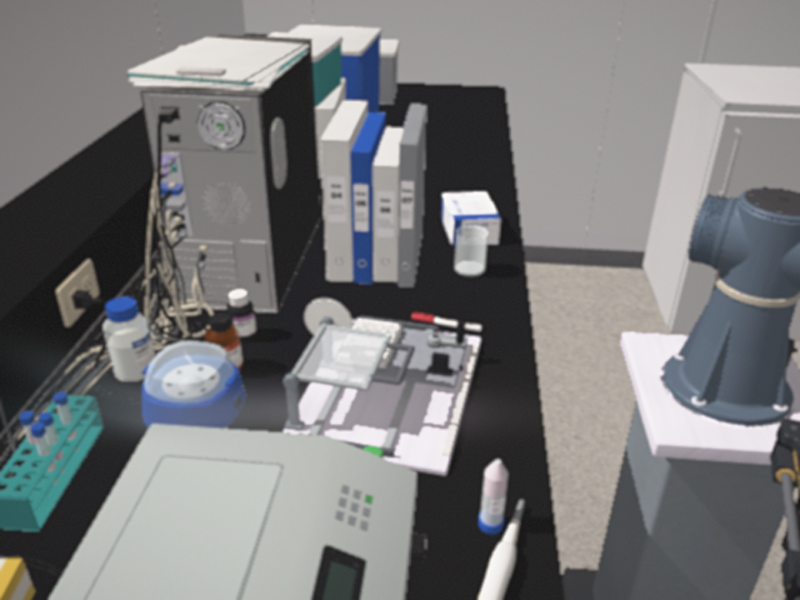

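Scene view: the board corners are at about (297,298), (376,373) and (459,332), with the lever and tab near (355,325). The side view shows the front corners at about (445,472) and (480,333). I'll do a first pose fit.

```bash
cat > h.py <<'E'
from rig import robot,camera,camera_info
import cv2,numpy as np
from scipy.optimize import least_squares
from scipy.spatial.transform import Rotation as R
def proj(ci,P):
    return cv2.projectPoints(np.atleast_2d(np.array(P,float)),ci["rvec"],ci["tvec"],np.array(ci["camera_matrix"]),None)[0][:,0]
def ray(ci,uv,z):
    K=np.array(ci["camera_matrix"]);Rm=cv2.Rodrigues(np.array(ci["rvec"],float))[0];c=-Rm.T@np.ravel(ci["tvec"])
    d=Rm.T@np.linalg.inv(K)@np.array([uv[0],uv[1],1.]);return c+d*(z-c[2])/d[2]
def s2w(p,P):
    P=np.atleast_2d(np.array(P,float));c,s=np.cos(p[2]),np.sin(p[2])
    return np.c_[p[0]+c*P[:,0]-s*P[:,1],p[1]+s*P[:,0]+c*P[:,1],P[:,2]]
E
python3 - <<'E'
from h import *
a,b=camera_info("scene"),camera_info("side")
S=[(-.185,.18,.012),(-.185,-.18,.012),(.075,-.18,.012)];us=np.array([(297,298),(376,373),(459,332)])*.7
T=[(-.185,.18,.012),(-.185,-.18,.012)];ut=np.array([(445,472),(480,333)])*.7
f=lambda p:np.r_[(proj(a,s2w(p,S))-us).ravel(),(proj(b,s2w(p,T))-ut).ravel()]
r=least_squares(f,[.6,0,0]);print(r.x,np.round(r.fun,1))
for n,u in dict(vial=(319,278),tube=(252,298),beaker=(484,458),mk1=(387,386),mk2=(438,367),tape=(352,262)).items():print(n,ray(a,np.array(u)*.7,0))
E
```

```text
[ 0.63276293  0.06053728 -0.13766367] [-2.7 -0.9 -1.7  1.4  1.5 -1.  -0.5 -2.5 -1.   1.7]
vial [0.5881108 0.3000795 0.       ]
tube [0.40226909 0.34755335 0.        ]
beaker [ 0.42912906 -0.39299114  0.        ]
mk1 [ 0.430666   -0.12828745  0.        ]
mk2 [ 5.55725108e-01 -1.65690986e-01  1.11022302e-16]
tape [0.70905576 0.29908884 0.        ]
```

```bash
cat >> h.py <<'E'
P0=[0.6328,0.0605,-0.1377]
def go(tw,yaw=None,quiet=False):
    "tool-frame shift (cm) to world target; yaw = world angle of tool y axis (mod pi)"
    o=robot.get_obs();Rt=R.from_quat(o["tool_rot"]).as_matrix();p=np.array(o["position"])
    y=Rt[:,1];ya=np.arctan2(y[1],y[0])
    print("t",round(float(o["time"]),2),"pos",p.round(4),"f",np.round(o["ft_force"],1),"w",round(float(o["grip_width"]),4),"yaw_y",round(ya,3),"toolx",Rt[:,0].round(3),"y",Rt[:,1].round(2),"z",Rt[:,2].round(2))
    sh=Rt.T@(np.array(tw)-p)*100;print("shift cm",sh.round(2))
    if yaw is not None:
        d=(yaw-ya+np.pi/2)%np.pi-np.pi/2;print("turn about tool x",round(-d,3))
        c,s=np.cos(d),np.sin(d);M=np.array([[c,-s,0],[s,c,0],[0,0,1]])@Rt
        print("shift after turn",(M.T@(np.array(tw)-p)*100).round(2), "q6",np.round(o["q"][5],2))
E
python3 -c "
from h import *
go([.47,.06,.33],np.pi/2-.138)"
```

```text
t 0.1 pos [0.1603 0.6034 0.2327] f [0.3 0.7 0. ] w 0.0871 yaw_y 1.311 toolx [-0.001 -0.002 -1.   ] y [ 0.26  0.97 -0.  ] z [ 0.97 -0.26 -0.  ]
shift cm [ -9.66 -44.58  43.89]
turn about tool x -0.122
shift after turn [ -9.65 -49.58  38.15] q6 -0.18
```

```bash
python3 -m inch '[[[-2,0,0,-0.122,1],[-0.6,-3.1,2.4,0,1],[-0.6,-3.1,2.4,0,1],[-0.6,-3.1,2.4,0,1],[-0.6,-3.1,2.4,0,1],[-0.6,-3.1,2.4,0,1],[-0.6,-3.1,2.4,0,1],[-0.6,-3.1,2.4,0,1]]]'
python3 -m inch '[[[-0.5,-3.1,2.4,0,1],[-0.5,-3.1,2.4,0,1],[-0.5,-3.1,2.4,0,1],[-0.5,-3.1,2.4,0,1],[-0.5,-3.1,2.4,0,1],[-0.5,-3.1,2.4,0,1],[-0.5,-3.1,2.4,0,1],[-0.5,-3.1,2.4,0,1]]]'
python3 - <<'E'
from h import *
go([.47,.06,.33],np.pi/2-.138)
ci=camera_info("wrist");im=camera("wrist")[:,:,::-1]
import pickle;pickle.dump(ci,open("w1.pkl","wb"))
cv2.imwrite("pics/w1raw.png",im);cv2.imwrite("pics/w1.png",cv2.resize(im,(800,600),interpolation=cv2.INTER_CUBIC))
E
```

```text
time: 0.77
position: [0.2979, 0.3624, 0.2912]
tool_rot: [0.039, 0.708, -0.044, 0.704]
ft_force: [1.2, 1.0, -0.1]
grip_width: 0.0872
time: 1.43
position: [0.4622, 0.079, 0.3326]
tool_rot: [0.039, 0.709, -0.043, 0.703]
ft_force: [1.2, 0.8, -0.0]
grip_width: 0.0869
t 1.43 pos [0.4622 0.079  0.3326] f [ 1.2  0.8 -0. ] w 0.0869 yaw_y 1.455 toolx [-0.009 -0.006 -1.   ] y [ 0.12  0.99 -0.01] z [ 0.99 -0.12 -0.01]
shift cm [ 0.27 -1.8   1.  ]
turn about tool x 0.022
shift after turn [ 0.27 -1.77  1.04] q6 -1.52
```

View pics/w1.png

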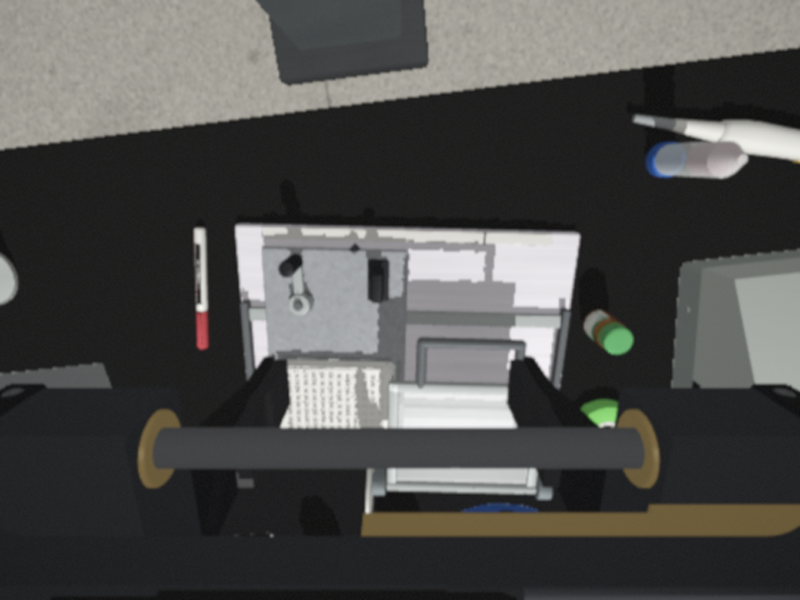

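The wrist view shows the board's front corners at about (236,225) and (580,234), the mark at (485,238) and the pointer at (355,247). The knob is at (290,264), the tab at (377,268), the pivot at (299,303) and the bar from (420,343) to (523,345). I'll zoom in to measure.

```bash
python3 - <<'E'
import cv2
im=cv2.imread("pics/w1raw.png")[150:270,155:415]
cv2.imwrite("pics/w1z.png",cv2.resize(im,None,fx=3,fy=3,interpolation=cv2.INTER_CUBIC))
E
```

```text
(no output)
```

View pics/w1z.png

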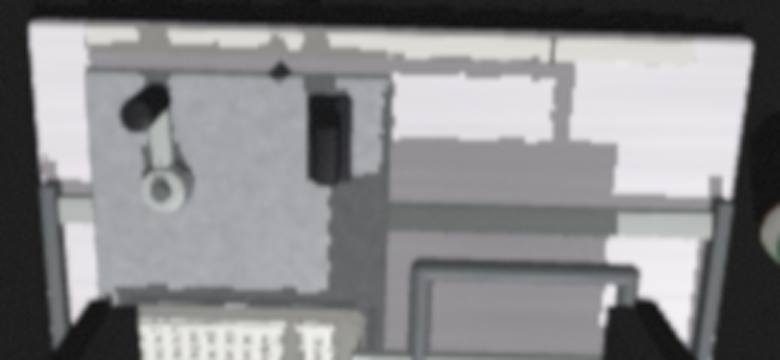

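```bash
cat >> h.py <<'E'
def z2p(u):return np.array(u)/3+[155,150]
E
python3 - <<'E'
from h import *
import pickle;w=pickle.load(open("w1.pkl","rb"))
o=robot.get_obs()
Rm=cv2.Rodrigues(np.array(w["rvec"],float))[0];print("cam",-Rm.T@np.ravel(w["tvec"]),"axis",Rm[2])
S=[(-.185,-.18,.012),(-.185,.18,.012),(-.172,.08,.015)]
u=z2p([(30,22),(752,41),(553,50)])
B=[(-.095,.06-.04,.1),(-.095,.06+.04,.1)]
ub=z2p([(424,266),(627,270)])
f=lambda p:(proj(w,s2w(p,S))-u).ravel()
r=least_squares(f,P0);p=r.x;print(p,r.fun.round(2))
inv=lambda P:s2w([0,0,-p[2]],[P-[p[0],p[1],0]])[0].round(4)
for n,uv,z in [("pointer",(280,63),.026),("pivot",(162,190),.046),("tabtop",(329,100),.067),("tabfar",(329,140),.067),("knobA",(135,115),.082),("knobB",(153,95),.082),("deckL",(87,72),.03),("deckR",(389,77),.03),("barL",(420,265),.1),("barR",(632,269),.1)]:
    q=ray(w,z2p(uv),z);print(n,q.round(4),"st",inv(q))
# predict
def show(c,th):
    L=[(-.12,c,.046)]
    print((proj(w,s2w(p,L))-[155,150])*3)
print("bar mid pred",((proj(w,s2w(p,[(-.095,.06,.1)]))-[155,150])*3).round(1))
E
```

```text
cam [0.3792913  0.08914708 0.484674  ] axis [ 0.29636865 -0.0410966  -0.95418902]
[ 0.62931738  0.06317139 -0.13615105] [-1.13 -0.67  1.34 -1.84 -0.21  2.81]
pointer [0.4548 0.0329 0.026 ] st [-0.1688 -0.0537  0.026 ]
pivot [ 0.5062 -0.0302  0.046 ] st [-0.1093 -0.1092  0.046 ]
tabtop [0.467  0.0573 0.067 ] st [-0.16   -0.0279  0.067 ]
tabfar [0.4853 0.0549 0.067 ] st [-0.1416 -0.0277  0.067 ]
knobA [ 0.4608 -0.0259  0.082 ] st [-0.1548 -0.1111  0.082 ]
knobB [ 0.453  -0.0165  0.082 ] st [-0.1638 -0.1029  0.082 ]
deckL [ 0.4478 -0.0598  0.03  ] st [-0.1632 -0.1464  0.03  ]
deckR [0.4669 0.0847 0.03  ] st [-0.1639 -0.0008  0.03  ]
barL [0.5369 0.0896 0.1   ] st [-0.0951  0.0137  0.1   ]
barR [0.5491 0.1807 0.1   ] st [-0.0954  0.1056  0.1   ]
bar mid pred [[526.8 267.6]]
```

```bash
cat >> h.py <<'E'
P=[.6293,.0632,-.1362]
def gs(st,yaw=None): # station-target; yaw relative to station y axis
    go(s2w(P,[st])[0],None if yaw is None else np.pi/2+P[2]+yaw)
E
python3 -c "
from h import *
gs([-.155,-.1105,.13],-.5)"
```

```text
t 1.48 pos [0.4681 0.0725 0.3338] f [ 4.5 -3.7  0.6] w 0.0866 yaw_y 1.45 toolx [-0.002 -0.013 -1.   ] y [ 0.12  0.99 -0.01] z [ 0.99 -0.12 -0.  ]
shift cm [20.51 -9.52  0.45]
turn about tool x 0.516
shift after turn [20.49 -8.03  5.22] q6 -1.52
```

```bash
python3 -m inch '[[[2.5,0,0,0.12,0.6],[2.5,0,0,0.12,0.6],[2.5,0,0,0.12,0.6],[2.5,0,0,0.12,0.6],[2.5,-2.7,1.8,0.036,0.6],[2.5,-2.7,1.7,0,0.6],[2.5,-2.6,1.7,0,0.6],[2,0,0,0,0.6]]]'
python3 -c "
from h import *
gs([-.155,-.1105,.13],-.5)"
```

```text
time: 2.15
position: [0.4713, -0.0319, 0.1378]
tool_rot: [0.226, 0.661, -0.231, 0.677]
ft_force: [0.3, -0.5, -0.9]
grip_width: 0.0529
t 2.15 pos [ 0.4713 -0.0319  0.1378] f [ 0.3 -0.5 -0.9] w 0.0529 yaw_y 0.912 toolx [ 0.019 -0.014 -1.   ] y [0.61 0.79 0.  ] z [ 0.79 -0.61  0.02]
shift cm [ 0.76 -0.12 -1.26]
turn about tool x -0.022
shift after turn [ 0.75 -0.09 -1.26] q6 -1.2
```

```bash
python3 -m inch '[[[0.7,-0.1,-1.2,-0.02,0.6],[0,0,0,0,0.6]]]'
python3 - <<'E'
from h import *
gs([-.155,-.1105,.062],-.5)
ci=camera_info("wrist");im=camera("wrist")[:,:,::-1].copy()
cv2.imwrite("pics/w2raw.png",im)
for st in[(-.155,-.1105,.082),(-.11,-.1085,.046),(-.142,-.0285,.067),(-.169,-.0537,.026)]:
    u=proj(ci,s2w(P,[st]))[0];print(st,u);cv2.circle(im,tuple(int(x) for x in u.round()),2,(0,0,255),-1)
cv2.imwrite("pics/w2.png",cv2.resize(im,(800,600),interpolation=cv2.INTER_CUBIC))
E
```

```text
time: 2.32
position: [0.458, -0.0266, 0.1258]
tool_rot: [0.221, 0.666, -0.226, 0.675]
ft_force: [-0.6, 0.3, 0.2]
grip_width: 0.0525
t 2.32 pos [ 0.458  -0.0266  0.1258] f [-0.6  0.3  0.2] w 0.0525 yaw_y 0.928 toolx [ 0.009 -0.011 -1.   ] y [ 0.6  0.8 -0. ] z [ 0.8  -0.6   0.01]
shift cm [6.38 0.29 0.05]
turn about tool x -0.007
shift after turn [6.38 0.29 0.05] q6 -1.21
(-0.155, -0.1105, 0.082) [283.46947581 243.74759628]
(-0.11, -0.1085, 0.046) [311.81857183 268.63129326]
(-0.142, -0.0285, 0.067) [397.90135799 196.55286291]
(-0.169, -0.0537, 0.026) [337.01885684 168.49211219]
```

View pics/w2.png

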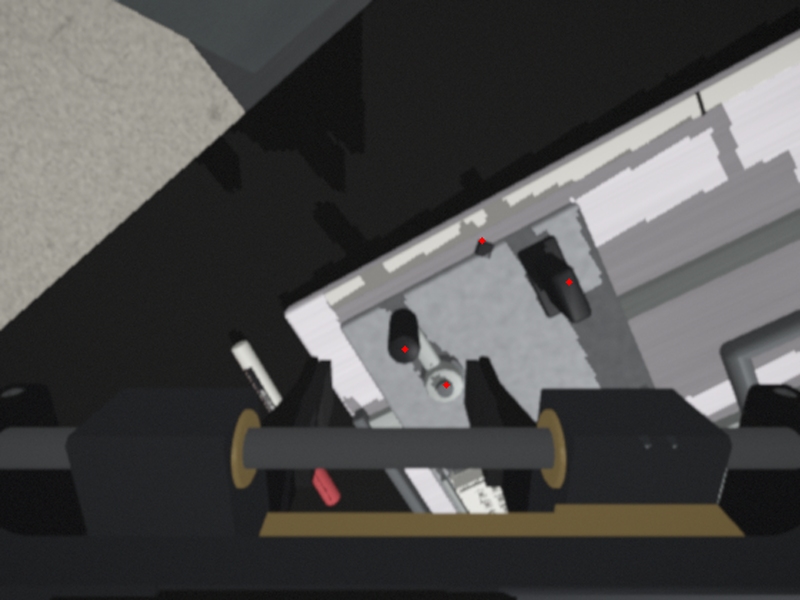

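The predicted dots sit on the knob top, the pivot and the tab top, so the pose is good. Next I descend and grip lightly.

```bash
python3 -m inch '[[[2,0.3,0,0,0.6],[2,0,0,0,0.6],[1.5,0,0,0,0.6],[0.7,0,0,0,0.6],[0,0,0,0,0.6]]]'
python3 -c "
from h import *
gs([-.155,-.1105,.062],-.5)"
python3 -m inch '[[[0,0,0,0,0.15],[0,0,0,0,0.1],[0,0,0,0,0.1],[0,0,0,0,0.1],[0,0,0,0,0.1]]]' 6
python3 -c "
from h import *
gs([-.155,-.1105,.062],-.5)"
```

```text
time: 2.78
position: [0.4709, -0.0259, 0.0667]
tool_rot: [0.221, 0.659, -0.226, 0.682]
ft_force: [-0.3, 0.8, 0.2]
grip_width: 0.0522
t 2.78 pos [ 0.4709 -0.0259  0.0667] f [-0.3  0.8  0.2] w 0.0522 yaw_y 0.928 toolx [ 0.028 -0.017 -0.999] y [0.6 0.8 0. ] z [ 0.8  -0.6   0.03]
shift cm [ 0.44 -0.55 -0.87]
turn about tool x -0.006
shift after turn [ 0.44 -0.55 -0.87] q6 -1.2
time: 3.2
position: [0.4729, -0.026, 0.0701]
tool_rot: [0.219, 0.658, -0.225, 0.684]
ft_force: [-5.5, -5.0, -5.0]
grip_width: 0.0262
t 3.2 pos [ 0.4729 -0.026   0.0701] f [-5.5 -5.  -5. ] w 0.0262 yaw_y 0.931 toolx [ 0.033 -0.019 -0.999] y [0.6 0.8 0. ] z [ 0.8  -0.6   0.04]
shift cm [ 0.77 -0.66 -1.05]
turn about tool x -0.003
shift after turn [ 0.76 -0.66 -1.05] q6 -1.2
```

```bash
python3 -c "
from h import *
o=robot.get_obs();print(np.round(o['q'],3),np.round(o['joint_velocities'],3),np.round(o['joint_torque'],1))"
python3 -m inch '[[[0,0,0,0,0.6],[0,0,0,0,0.6]]]' 6
python3 -c "
from h import *
o=robot.get_obs();print(np.round(o['q'],3),np.round(o['joint_velocities'],3))
gs([-.155,-.1105,.062],-.5)"
```

```text
[-0.286  0.61   1.966 -0.018  0.529 -1.201] [-0.005 -0.011  0.02  -0.024  0.03  -0.002] [  2.7 -38.7  -9.1   1.   -1.1   0.1]
time: 3.37
position: [0.4728, -0.0262, 0.0708]
tool_rot: [0.22, 0.658, -0.225, 0.684]
ft_force: [0.2, 1.2, 0.2]
grip_width: 0.0337
[-0.286  0.608  1.967 -0.019  0.529 -1.201] [-0.002 -0.011  0.003  0.     0.003  0.001]
t 3.37 pos [ 0.4728 -0.0262  0.0708] f [0.2 1.2 0.2] w 0.0337 yaw_y 0.931 toolx [ 0.033 -0.02  -0.999] y [0.6 0.8 0. ] z [ 0.8  -0.6   0.04]
shift cm [ 0.84 -0.65 -1.06]
turn about tool x -0.004
shift after turn [ 0.84 -0.64 -1.06] q6 -1.2
```

```bash
python3 -m inch '[[[0,-0.6,-1.0,0,0.6],[0,0,0,0,0.6],[0,0,0,0,0.6]]]'
python3 -c "
from h import *
o=robot.get_obs();print(np.round(o['q'],3))
gs([-.155,-.1105,.064],-.5)"
python3 -m inch '[[[0,0,0,0,0.6],[0,0,0,0,0.6],[0,0,0,0,0.6]]]'
python3 -c "
from h import *
o=robot.get_obs();print(np.round(o['q'],3))
gs([-.155,-.1105,.064],-.5)"
```

```text
time: 3.62
position: [0.4629, -0.0254, 0.0714]
tool_rot: [0.22, 0.656, -0.225, 0.686]
ft_force: [-0.0, -0.2, 0.2]
grip_width: 0.0495
[-0.291  0.6    1.995 -0.018  0.505 -1.205]
t 3.62 pos [ 0.4629 -0.0254  0.0714] f [-0.  -0.2  0.2] w 0.0495 yaw_y 0.93 toolx [ 0.038 -0.02  -0.999] y [0.6  0.8  0.01] z [ 0.8  -0.6   0.04]
shift cm [ 0.73 -0.12 -0.22]
turn about tool x -0.005
shift after turn [ 0.73 -0.12 -0.22] q6 -1.21
time: 3.87
position: [0.4647, -0.0257, 0.0717]
tool_rot: [0.22, 0.655, -0.225, 0.687]
ft_force: [-0.8, -0.0, -0.0]
grip_width: 0.052
[-0.291  0.6    1.992 -0.017  0.505 -1.205]
t 3.87 pos [ 0.4647 -0.0257  0.0717] f [-0.8 -0.  -0. ] w 0.052 yaw_y 0.93 toolx [ 0.041 -0.021 -0.999] y [0.6  0.8  0.01] z [ 0.8  -0.6   0.05]
shift cm [ 0.75 -0.2  -0.38]
turn about tool x -0.005
shift after turn [ 0.75 -0.2  -0.38] q6 -1.21
```

```bash
python3 -m inch '[[[0.6,-0.25,-0.4,0,0.15],[0.1,-0.03,-0.04,0,0.1],[0,-0.03,-0.04,0,0.1],[0,-0.03,-0.04,0,0.1],[0,-0.03,-0.04,0,0.1]]]' 6
python3 -c "
from h import *
gs([-.155,-.1105,.064],-.5)"
```

```text
time: 4.28
position: [0.4587, -0.0256, 0.0634]
tool_rot: [0.22, 0.655, -0.225, 0.687]
ft_force: [0.5, 0.2, -0.6]
grip_width: 0.0266
t 4.28 pos [ 0.4587 -0.0256  0.0634] f [ 0.5  0.2 -0.6] w 0.0266 yaw_y 0.93 toolx [ 0.041 -0.021 -0.999] y [0.6  0.8  0.01] z [ 0.8  -0.6   0.05]
shift cm [-0.05  0.16  0.14]
turn about tool x -0.005
shift after turn [-0.05  0.16  0.14] q6 -1.21
```

```bash
python3 -m inch '[[[0,0.03,0,0,0.05],[0,0.03,0,0,0.05]]]' 6
python3 -c "
from h import *
gs([-.155,-.1105,.064],-.5)"
python3 -m inch '[[[0,-0.46,0.28,-0.12,0.05],[0,-0.46,0.28,-0.12,0.05],[0,-0.46,0.28,-0.12,0.05],[0,-0.46,0.28,-0.12,0.05]]]' 6
python3 -c "
from h import *
gs([-.11-.045*np.cos(.5),-.109-.045*np.sin(.5),.064],0)"
```

```text
time: 4.45
position: [0.4593, -0.0252, 0.0633]
tool_rot: [0.221, 0.654, -0.225, 0.687]
ft_force: [0.7, -0.5, -0.7]
grip_width: 0.016
t 4.45 pos [ 0.4593 -0.0252  0.0633] f [ 0.7 -0.5 -0.7] w 0.016 yaw_y 0.929 toolx [ 0.042 -0.021 -0.999] y [0.6  0.8  0.01] z [ 0.8  -0.6   0.05]
shift cm [-0.06  0.08  0.12]
turn about tool x -0.005
shift after turn [-0.06  0.08  0.12] q6 -1.21
time: 4.78
position: [0.462, -0.0455, 0.0635]
tool_rot: [0.045, 0.689, -0.057, 0.721]
ft_force: [0.7, 2.7, -3.1]
grip_width: 0.0157
t 4.78 pos [ 0.462  -0.0455  0.0635] f [ 0.7  2.7 -3.1] w 0.0157 yaw_y 1.427 toolx [ 0.043 -0.02  -0.999] y [ 0.14  0.99 -0.01] z [ 0.99 -0.14  0.05]
shift cm [-0.04 -0.02  0.15]
turn about tool x -0.008
shift after turn [-0.04 -0.02  0.15] q6 -1.76
```

Very good: it gripped at 16 mm and is following the arc. I'll continue about 0.68 rad.

```bash
python3 -m inch '[[[0,-0.46,0.32,-0.12,0.05],[0,-0.46,0.28,-0.12,0.05],[0,-0.46,0.28,-0.12,0.05],[0,-0.46,0.28,-0.12,0.05],[0,-0.46,0.28,-0.12,0.05],[0,-0.38,0.23,-0.1,0.05]]]' 6
python3 -c "
from h import *
gs([-.11-.045*np.cos(1.18),-.109-.045*np.sin(1.18),.064],.68)"
```

```text
time: 5.28
position: [0.4781, -0.0657, 0.0635]
tool_rot: [-0.211, 0.667, 0.197, 0.687]
ft_force: [-1.3, 0.9, 1.2]
grip_width: 0.0157
t 5.28 pos [ 0.4781 -0.0657  0.0635] f [-1.3  0.9  1.2] w 0.0157 yaw_y 2.157 toolx [ 0.032 -0.011 -0.999] y [-0.55  0.83 -0.03] z [0.83 0.55 0.02]
shift cm [-0.03 -0.52  0.24]
turn about tool x 0.042
shift after turn [-0.03 -0.51  0.26] q6 -2.53
```

```bash
python3 -m inch '[[[0,-0.5,0.28,-0.04,0.05],[0,-0.25,0.1,-0.03,0.05]]]' 6
python3 - <<'E'
from h import *
gs([-.11-.045*np.cos(1.18),-.109-.045*np.sin(1.18),.064],.68)
o=robot.get_obs();q=s2w([0,0,-P[2]],[np.array(o["position"])-[P[0],P[1],0]])[0];print("st",q,"th",np.arctan2(-(q[1]+.109),-(q[0]+.11)))
E
```

```text
time: 5.45
position: [0.4814, -0.0681, 0.0634]
tool_rot: [-0.235, 0.662, 0.225, 0.675]
ft_force: [-0.6, 3.0, 2.9]
grip_width: 0.0158
t 5.45 pos [ 0.4814 -0.0681  0.0634] f [-0.6  3.   2.9] w 0.0158 yaw_y 2.233 toolx [ 0.022 -0.007 -1.   ] y [-0.62  0.79 -0.02] z [0.79 0.62 0.01]
shift cm [-0.05 -0.14  0.08]
turn about tool x 0.119
shift after turn [-0.05 -0.13  0.09] q6 -2.61
st [-0.12867863 -0.15015612  0.06341317] th 1.144746848435781
```

```bash
python3 -m inch '[[[0,0,0,0,0.45],[0,0,0,0,0.45],[-2.5,0,0,0,0.45],[-3,0,0,0.12,0.45],[-1,0,0,0.12,0.45],[0,0,0,0.12,0.45],[0,0,0,0.12,0.45],[0,0,0,0.12,0.45]]]' 6
python3 -c "
from h import *
gs([-.145,-.0285,.115],0)"
```

```text
time: 6.12
position: [0.4805, -0.0681, 0.1312]
tool_rot: [-0.016, 0.699, 0.01, 0.715]
ft_force: [-0.2, -0.4, -0.7]
grip_width: 0.0388
t 6.12 pos [ 0.4805 -0.0681  0.1312] f [-0.2 -0.4 -0.7] w 0.0388 yaw_y 1.608 toolx [ 0.024 -0.009 -1.   ] y [-0.04  1.   -0.01] z [1.   0.04 0.02]
shift cm [ 1.51 12.28  0.54]
turn about tool x 0.173
shift after turn [ 1.47 12.2  -1.58] q6 -1.98
```

```bash
python3 -m inch '[[[0,0,0,0.12,0.45],[0,3.6,-0.4,0.055,0.45],[0,3,-0.4,0,0.45],[0,3,-0.4,0,0.45],[0,2.6,-0.4,0,0.45],[0,0,0,0,0.45]]]'
python3 - <<'E'
from h import *
gs([-.145,-.0285,.057],0)
ci=camera_info("wrist");im=camera("wrist")[:,:,::-1].copy()
cv2.imwrite("pics/w3raw.png",im)
for st in[(-.11-.045*np.cos(1.145),-.109-.045*np.sin(1.145),.082),(-.11,-.1085,.046),(-.142,-.0285,.067),(-.169,-.0537,.026),(-.172,.08,.015)]:
    u=proj(ci,s2w(P,[st]))[0];print(u);cv2.circle(im,tuple(int(x) for x in u.round()),1,(0,0,255),-1)
cv2.imwrite("pics/w3.png",cv2.resize(im[60:420],(800,514),interpolation=cv2.INTER_CUBIC))
E
```

```text
time: 6.62
position: [0.4845, 0.0552, 0.1312]
tool_rot: [0.054, 0.693, -0.061, 0.717]
ft_force: [-0.2, 0.8, 0.0]
grip_width: 0.0393
t 6.62 pos [0.4845 0.0552 0.1312] f [-0.2  0.8  0. ] w 0.0393 yaw_y 1.407 toolx [ 0.033 -0.013 -0.999] y [ 0.16  0.99 -0.01] z [ 0.99 -0.16  0.03]
shift cm [ 7.41 -0.05 -0.52]
turn about tool x -0.027
shift after turn [ 7.41 -0.04 -0.52] q6 -1.51
[105.88925853 259.37274231]
[183.06514687 257.41509521]
[278.76034729 229.51378492]
[247.43475268 180.16426468]
[407.18068576 169.55077676]
```

View pics/w3.png

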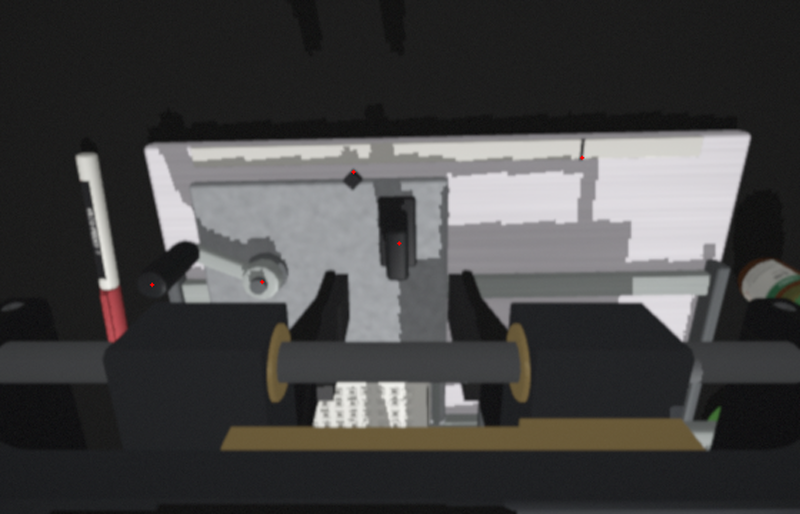

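Picture 6: the lever is open with its knob at (152,285), and the carriage has not moved. The pointer is at (352,173) and the mark at (583,157), matching the predictions. Descending on the tab now.

```bash
python3 -m inch '[[[2.5,0,-0.7,0,0.45],[2.2,0,-0.3,0,0.45],[1.8,0,-0.3,0,0.45]]]'
python3 -c "
from h import *
gs([-.145,-.0285,.057],0)"
```

```text
time: 6.92
position: [0.4804, 0.0537, 0.0684]
tool_rot: [0.052, 0.686, -0.061, 0.723]
ft_force: [0.5, -0.0, -0.3]
grip_width: 0.0393
t 6.92 pos [0.4804 0.0537 0.0684] f [ 0.5 -0.  -0.3] w 0.0393 yaw_y 1.409 toolx [ 0.05  -0.017 -0.999] y [ 0.16  0.99 -0.01] z [ 0.99 -0.16  0.05]
shift cm [1.15 0.13 0.06]
turn about tool x -0.025
shift after turn [1.15 0.13 0.07] q6 -1.5
```

```bash
python3 -m inch '[[[1.2,0.1,0,-0.025,0.2],[0,0,-0.05,0,0.05],[0,0,-0.05,0,0.05],[0,0,-0.05,0,0.05],[0,0,-0.05,0,0.05]]]' 15
python3 -c "
from h import *
gs([-.145,-.0285+.1337,.057],0)"
```

```text
time: 7.33
position: [0.4778, 0.0514, 0.0535]
tool_rot: [0.046, 0.689, -0.055, 0.722]
ft_force: [0.7, 4.7, -3.5]
grip_width: 0.0139
t 7.33 pos [0.4778 0.0514 0.0535] f [ 0.7  4.7 -3.5] w 0.0139 yaw_y 1.428 toolx [ 0.046 -0.017 -0.999] y [ 0.14  0.99 -0.01] z [ 0.99 -0.14  0.05]
shift cm [-0.48 13.74  0.28]
turn about tool x -0.006
shift after turn [-0.47 13.74  0.37] q6 -1.53
```

```bash
python3 -m inch '[[[-0.2,0,0,0,0.03],[-0.1,1.8,0,0,0.03],[0,1.8,0,0,0.03],[0,1.8,0,0,0.03],[0,1.8,0,0,0.03],[0,1.8,0,0,0.03]]]' 15
python3 -c "
from h import *
gs([-.145,-.0285+.1337,.057],0)"
```

```text
time: 7.83
position: [0.4893, 0.1345, 0.0553]
tool_rot: [0.044, 0.691, -0.06, 0.719]
ft_force: [0.1, -6.5, -5.9]
grip_width: 0.0117
t 7.83 pos [0.4893 0.1345 0.0553] f [ 0.1 -6.5 -5.9] w 0.0117 yaw_y 1.424 toolx [ 0.039 -0.025 -0.999] y [ 0.15  0.99 -0.02] z [ 0.99 -0.15  0.04]
shift cm [-0.26  5.36  0.29]
turn about tool x -0.011
shift after turn [-0.25  5.35  0.35] q6 -1.32
```

```bash
python3 -m inch '[[[0,1.8,0.1,0,0.03],[0,1.8,0.1,0,0.03],[0,1.4,0.1,0,0.03],[0,0.1,0,0,0.03]]]' 15
python3 - <<'E'
from h import *
gs([-.145,-.0285+.1337,.057],0)
ci=camera_info("wrist");im=camera("wrist")[:,:,::-1].copy()
import pickle;pickle.dump(ci,open("w4.pkl","wb"))
cv2.imwrite("pics/w4raw.png",im)
print(proj(ci,s2w(P,[(-.172,.08,.015),(-.169,.08,.026)])))
u,v=proj(ci,s2w(P,[(-.172,.08,.015)]))[0].astype(int);print(u,v)
c=im[max(0,v-40):v+80,max(0,u-100):u+100];print(max(0,u-100),max(0,v-40))
cv2.imwrite("pics/w4.png",cv2.resize(c,None,fx=4,fy=4,interpolation=cv2.INTER_CUBIC))
E
```

```text
time: 8.17
position: [0.4963, 0.1843, 0.0554]
tool_rot: [0.041, 0.693, -0.061, 0.717]
ft_force: [2.9, 1.3, -10.5]
grip_width: 0.0121
t 8.17 pos [0.4963 0.1843 0.0554] f [  2.9   1.3 -10.5] w 0.0121 yaw_y 1.427 toolx [ 0.032 -0.031 -0.999] y [ 0.14  0.99 -0.03] z [ 0.99 -0.14  0.04]
shift cm [-0.15  0.33  0.32]
turn about tool x -0.008
shift after turn [-0.15  0.32  0.33] q6 -1.21
[[246.1646469  208.72399521]
 [244.14309557 219.49428326]]
246 208
146 168
```

View pics/w4.png

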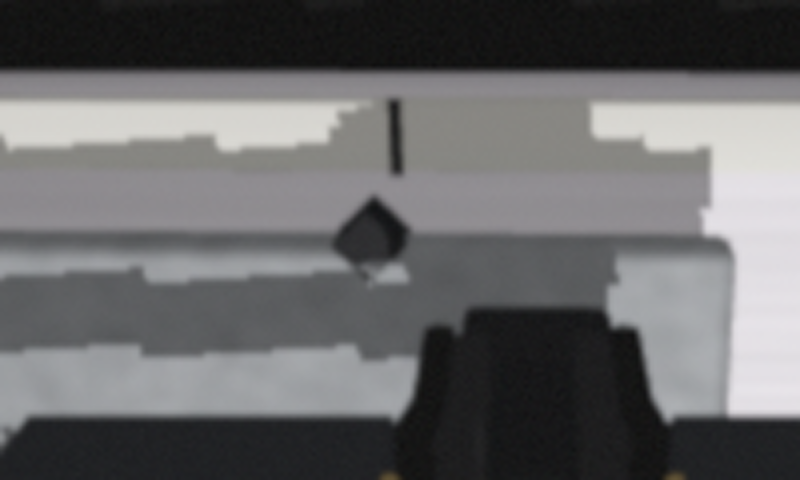

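```bash
cat > ptr.py <<'E'
from h import *
import pickle,sys
def meas(f,off,mk,pt,s=4):
    ci=pickle.load(open(f,"rb"))
    g=lambda u,z:s2w([0,0,-P[2]],[ray(ci,np.array(u)/s+off,z)-[P[0],P[1],0]])[0].round(4)
    m=g(mk,.015);p=g(pt,.026);print("mark",m,"ptr",p,"move left mm",(m[1]-p[1])*1000)
E
python3 - <<'E'
from ptr import *
meas("w4.pkl",(146,168),(394,136),(374,199))
meas("w4.pkl",(146,168),(391,100),(374,199))
gs([-.145,.1,.057],0)
E
```

```text
mark [-0.1765  0.0791  0.015 ] ptr [-0.1701  0.0773  0.026 ] move left mm 1.80000000000001
mark [-0.1823  0.0789  0.015 ] ptr [-0.1701  0.0773  0.026 ] move left mm 1.600000000000004
t 8.22 pos [0.4963 0.1842 0.0554] f [ 0.7  5.3 -6.8] w 0.0121 yaw_y 1.426 toolx [ 0.032 -0.03  -0.999] y [ 0.14  0.99 -0.03] z [ 0.99 -0.14  0.04]
shift cm [-0.14 -0.18  0.32]
turn about tool x -0.009
shift after turn [-0.14 -0.18  0.32] q6 -1.21
```

```bash
python3 -m inch '[[[-0.1,0.3,0,0,0.03]]]' 15
python3 - <<'E'
from h import *
im=camera("wrist");gs([-.145,.1,.057],0)
E
```

```text
time: 8.3
position: [0.4965, 0.1862, 0.0557]
tool_rot: [0.04, 0.693, -0.061, 0.717]
ft_force: [3.6, -5.5, -21.7]
grip_width: 0.0118
t 8.35 pos [0.4966 0.1866 0.0556] f [  2.7  -0.9 -13.3] w 0.0121 yaw_y 1.426 toolx [ 0.031 -0.031 -0.999] y [ 0.14  0.99 -0.03] z [ 0.99 -0.14  0.04]
shift cm [-0.12 -0.43  0.33]
turn about tool x -0.009
shift after turn [-0.12 -0.43  0.33] q6 -1.21
```

```bash
cat >> ptr.py <<'E'
def subpix(im,ci):
    g=cv2.cvtColor(im,cv2.COLOR_BGR2GRAY).astype(float)
    u,v=proj(ci,s2w(P,[(-.179,.08,.015)]))[0];v=int(round(v));u=int(u)
    d=[]
    for r in range(v-3,v+3):
        s=g[r,u-14:u+15];w=np.clip(np.median(s)-40-s,0,None);d.append((w*np.arange(u-14,u+15)).sum()/w.sum() if w.sum()>0 else np.nan)
    mu=np.nanmean(d)
    print("mark uv",mu,v,np.round(d,1))
    # pointer: dark rows near predicted
    up,vp=proj(ci,s2w(P,[(-.170,.08,.026)]))[0]
    for r in range(int(vp)-3,int(vp)+9):
        s=g[r,int(up)-22:int(up)+23];k=np.where(s<60)[0]+int(up)-22
        print(r,k.min() if len(k) else None,k.max() if len(k) else None,s.min())
    return mu,v
E
python3 - <<'E'
from ptr import *
ci=camera_info("wrist");im=camera("wrist")[:,:,::-1].copy();pickle.dump(ci,open("w5.pkl","wb"));cv2.imwrite("pics/w5raw.png",im)
subpix(im,ci)
print("old");subpix(cv2.imread("pics/w4raw.png"),pickle.load(open("w4.pkl","rb")))
E
```

```text
mark uv 240.5039443503982 198 [240.5 240.5 240.5 240.5 240.5 240.7]
214 None None 141.0
215 None None 139.0
216 None None 119.0
217 None None 81.0
218 239 240 41.0
219 238 241 22.0
220 237 242 22.0
221 236 243 23.0
222 235 244 23.0
223 233 245 24.0
224 232 246 22.0
225 232 247 24.0
old
mark uv 244.19856380697786 198 [244.1 244.2 244.2 244.2 244.2 244.3]
214 None None 142.0
215 None None 139.0
216 None None 118.0
217 None None 80.0
218 239 240 41.0
219 238 241 25.0
220 237 242 21.0
221 236 243 22.0
222 235 244 23.0
223 234 245 21.0
224 232 246 23.0
225 232 247 21.0
```

```bash
python3 - <<'E'
from ptr import *
for f,m in(("w4.pkl",244.2),("w5.pkl",240.5)): meas(f,(0,0),(m,198),(239.5,218),1)
E
```

```text
mark [-0.1791  0.0791  0.015 ] ptr [-0.17    0.0772  0.026 ] move left mm 1.899999999999999
mark [-0.1791  0.0791  0.015 ] ptr [-0.1699  0.0796  0.026 ] move left mm -0.5000000000000004
```

```bash
python3 -m inch '[[[0,0,-0.05,0,0.4],[0,0,-0.05,0,0.4],[-2.5,0,-0.1,0,0.4],[-3,0,-0.1,0,0.4],[-0.5,0,-0.1,-0.12,0.4],[0,0,-0.05,-0.12,0.4],[0,0,-0.05,-0.12,0.4],[0,0,-0.05,-0.12,0.4]]]' 6
python3 - <<'E'
from ptr import *
gs([-.1287,-.0167,.115],.6)
ci=camera_info("wrist");im=camera("wrist")[:,:,::-1].copy();pickle.dump(ci,open("w6.pkl","wb"));cv2.imwrite("pics/w6raw.png",im)
mu,v=subpix(im,ci)
E
```

```text
time: 9.07
position: [0.4911, 0.1856, 0.126]
tool_rot: [-0.136, 0.684, 0.11, 0.708]
ft_force: [0.0, -0.1, -0.2]
grip_width: 0.0343
t 9.07 pos [0.4911 0.1856 0.126 ] f [ 0.  -0.1 -0.2] w 0.0343 yaw_y 1.92 toolx [ 0.04  -0.03  -0.999] y [-0.34  0.94 -0.04] z [0.94 0.34 0.03]
shift cm [  1.5  -11.64  -3.4 ]
turn about tool x -0.115
shift after turn [  1.44 -11.18  -4.72] q6 -1.71
mark uv 277.02589173789175 171 [285.7 281.2 274.6 274.  273.6 273. ]
180 None None 103.0
181 None None 98.0
182 None None 98.0
183 None None 90.0
184 266 267 49.0
185 263 268 39.0
186 260 268 38.0
187 260 268 43.0
188 260 269 46.0
189 260 269 47.0
190 261 269 43.0
191 261 270 45.0
```

```bash
python3 -m inch '[[[0,-1,-0.5,-0.115,0.5],[0.3,-3.3,-1.4,0,0.5],[0.3,-3.3,-1.4,0,0.5],[0.3,-3.3,-1.4,0,0.5],[0,-0.3,-0.1,0,0.5]]]' 6
python3 - <<'E'
from ptr import *
gs([-.1287,-.0167,.064],.6)
ci=camera_info("wrist");im=camera("wrist")[:,:,::-1].copy();pickle.dump(ci,open("w7.pkl","wb"));cv2.imwrite("pics/w7raw.png",im)
for st in[(-.1287,-.0167,.082),(-.11,.0243,.046),(-.142,.1048,.067),(-.17,.0796,.026),(-.172,.0791,.015)]:
    u=proj(ci,s2w(P,[st]))[0];print(u);cv2.circle(im,tuple(int(x) for x in u.round()),1,(0,0,255),-1)
cv2.imwrite("pics/w7.png",cv2.resize(im,(800,600),interpolation=cv2.INTER_CUBIC))
E
```

```text
time: 9.53
position: [0.5006, 0.061, 0.1266]
tool_rot: [-0.178, 0.672, 0.149, 0.703]
ft_force: [0.2, -0.3, 0.6]
grip_width: 0.0436
t 9.53 pos [0.5006 0.061  0.1266] f [ 0.2 -0.3  0.6] w 0.0436 yaw_y 2.038 toolx [ 0.052 -0.03  -0.998] y [-0.45  0.89 -0.05] z [0.89 0.45 0.03]
shift cm [ 6.24  0.64 -0.16]
turn about tool x 0.003
shift after turn [ 6.24  0.64 -0.17] q6 -2.09
[287.79439567 241.83016974]
[316.91740707 266.86429095]
[429.7159147  306.09783632]
[411.59021211 238.35279626]
[408.41579347 231.07618418]
```

View pics/w7.png

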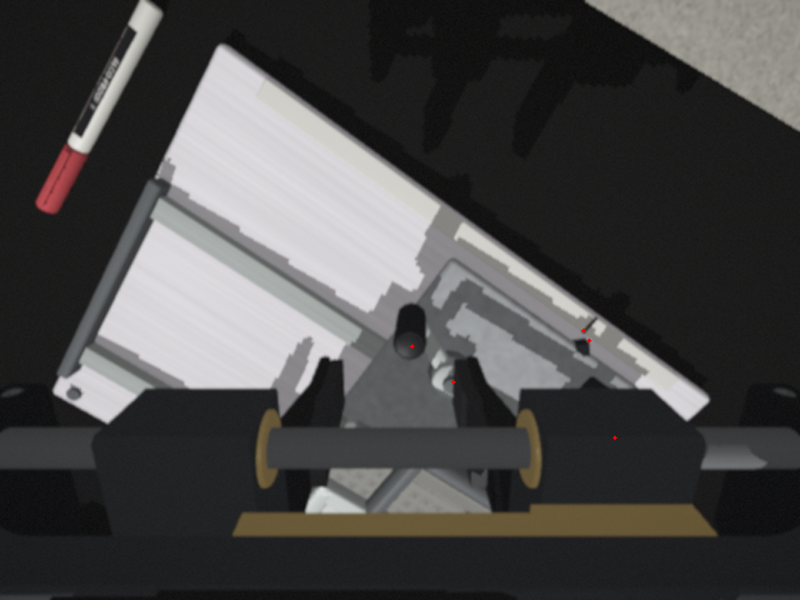

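Picture 8: the knob top is at (411,345), right on the prediction, and the pointer (588,342) lines up with the mark (590,325). Descending.

```bash
python3 -m inch '[[[2.3,0.5,-0.35,0,0.5],[2,0.1,-0.2,0,0.5],[1.6,0.1,-0.2,0,0.5]]]' 6
python3 -c "
from h import *
gs([-.1287,-.0167,.064],.6)"
```

```text
time: 9.83
position: [0.4986, 0.0627, 0.0716]
tool_rot: [-0.175, 0.668, 0.144, 0.709]
ft_force: [0.4, -0.3, 0.4]
grip_width: 0.0432
t 9.83 pos [0.4986 0.0627 0.0716] f [ 0.4 -0.3  0.4] w 0.0432 yaw_y 2.026 toolx [ 0.067 -0.03  -0.997] y [-0.44  0.9  -0.06] z [0.9  0.44 0.05]
shift cm [0.76 0.14 0.11]
turn about tool x -0.009
shift after turn [0.76 0.13 0.11] q6 -2.07
```

```bash
python3 -m inch '[[[0.7,0.15,0.1,0,0.1],[0,0.03,-0.05,0,0.1],[0,0.03,-0.05,0,0.1],[0,0,-0.03,0,0.05],[0,0,0,0,0.05]]]' 6
python3 -c "
from h import *
gs([-.1287,-.0167,.064],.6)"
```

```text
time: 10.25
position: [0.4967, 0.0666, 0.0641]
tool_rot: [-0.175, 0.669, 0.144, 0.708]
ft_force: [0.7, -5.5, -3.8]
grip_width: 0.0178
t 10.25 pos [0.4967 0.0666 0.0641] f [ 0.7 -5.5 -3.8] w 0.0178 yaw_y 2.025 toolx [ 0.064 -0.03  -0.997] y [-0.44  0.9  -0.05] z [0.9  0.44 0.04]
shift cm [ 0.04 -0.34  0.15]
turn about tool x -0.01
shift after turn [ 0.04 -0.34  0.14] q6 -2.06
```

```bash
python3 -m inch '[[[0,-0.3,0.1,0,0.05],[0,0,0,0,0.05]]]' 6
python3 - <<'E'
from ptr import *
gs([-.1287,-.0167,.064],.6)
ci=camera_info("wrist");im=camera("wrist")[:,:,::-1].copy();pickle.dump(ci,open("w8.pkl","wb"));cv2.imwrite("pics/w8raw.png",im)
u,v=proj(ci,s2w(P,[(-.172,.08,.018)]))[0].astype(int);print(u-60,v-40)
cv2.imwrite("pics/w8.png",cv2.resize(im[v-40:v+40,u-60:u+60],None,fx=6,fy=6,interpolation=cv2.INTER_CUBIC))
E
```

```text
time: 10.42
position: [0.4981, 0.0652, 0.0646]
tool_rot: [-0.174, 0.669, 0.144, 0.708]
ft_force: [2.8, -2.7, -7.4]
grip_width: 0.0162
t 10.42 pos [0.4981 0.0652 0.0646] f [ 2.8 -2.7 -7.4] w 0.0162 yaw_y 2.024 toolx [ 0.063 -0.029 -0.998] y [-0.44  0.9  -0.05] z [0.9  0.44 0.04]
shift cm [ 0.07 -0.16  0.08]
turn about tool x -0.01
shift after turn [ 0.07 -0.16  0.08] q6 -2.06
375 227
```

View pics/w8.png

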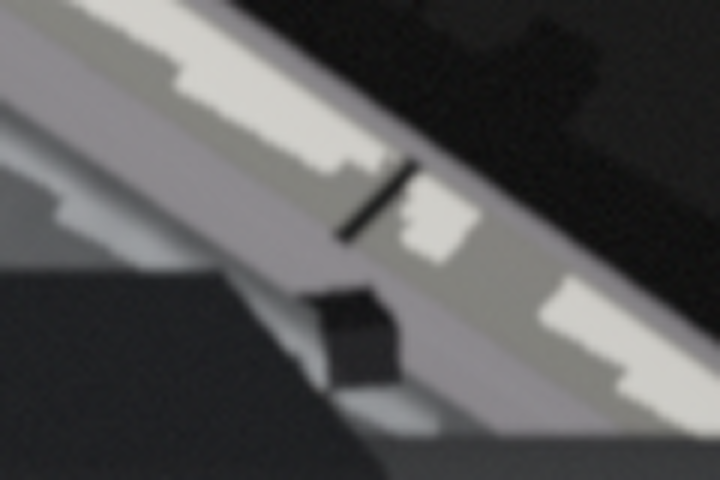

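```bash
python3 - <<'E'
from ptr import *
meas("w8.pkl",(375,227),(378,202),(388,322),6)
ci=pickle.load(open("w8.pkl","rb"))
print((proj(ci,s2w(P,[(-.17,.0796,.026),(-.17,.0796,.018),(-.179,.0791,.015)]))-[375,227])*6)
E
```

```text
mark [-0.1765  0.08    0.015 ] ptr [-0.1681  0.0834  0.026 ] move left mm -3.4000000000000004
[[374.44107633 292.38919924]
 [345.12669369 254.47594429]
 [387.63542996 181.80073296]]
```

```bash
python3 - <<'E'
from ptr import *
inv=lambda f,u,z:s2w([0,0,-P[2]],[ray(pickle.load(open(f,"rb")),u,z)-[P[0],P[1],0]])[0].round(4)
for z in(.026,.022,.0195,.018):
    print(z,"w5",inv("w5.pkl",(239.5,218),z),"w8 top",inv("w8.pkl",np.array((388,322))/6+[375,227],z),"w8 low",inv("w8.pkl",np.array((368,288))/6+[375,227],z))
# full-res pics enlarged side by side for pointer
a=cv2.imread("pics/w5raw.png")[190:240,205:275];b=cv2.imread("pics/w8raw.png")[260:310,410:480];c=cv2.imread("pics/w1raw.png")[150:200,215:285]
d=cv2.imread("pics/w7raw.png")[205:255,375:445]
f=lambda x:cv2.resize(x,None,fx=5.7,fy=5.7,interpolation=cv2.INTER_CUBIC)
m=np.vstack([np.hstack([f(a),f(b)]),np.hstack([f(c),f(d)])]);m=np.clip(255*(m/255.)**.5,0,255).astype(np.uint8);print(m.shape);cv2.imwrite("pics/cmp.png",m)
E
```

```text
0.026 w5 [-0.1699  0.0796  0.026 ] w8 top [-0.1681  0.0834  0.026 ] w8 low [-0.17    0.0787  0.026 ]
0.022 w5 [-0.1684  0.0789  0.022 ] w8 top [-0.1672  0.0865  0.022 ] w8 low [-0.1691  0.0817  0.022 ]
0.0195 w5 [-0.1674  0.0785  0.0195] w8 top [-0.1666  0.0884  0.0195] w8 low [-0.1686  0.0835  0.0195]
0.018 w5 [-0.1669  0.0783  0.018 ] w8 top [-0.1663  0.0896  0.018 ] w8 low [-0.1683  0.0847  0.018 ]
(570, 798, 3)
```

View pics/cmp.png

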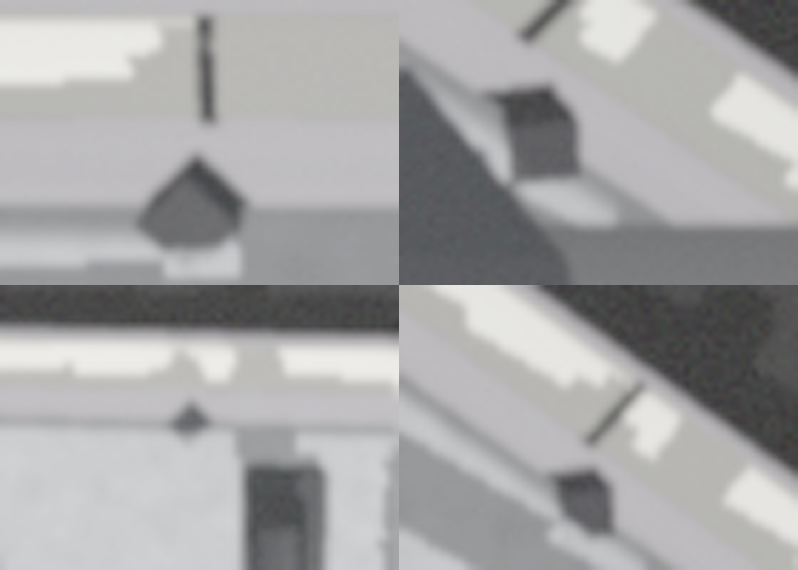

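```bash
python3 - <<'E'
from ptr import *
inv=lambda f,u,z:s2w([0,0,-P[2]],[ray(pickle.load(open(f,"rb")),u,z)-[P[0],P[1],0]])[0].round(4)
print("w5",inv("w5.pkl",(238.9,219.3),.026),"w7",inv("w7.pkl",(412.3,241),.026),"w7mark",inv("w7.pkl",np.array((612-399,415-285))/5.7+[375,205],.015))
print("w8",inv("w8.pkl",(440.2,281),.026),"mark",inv("w8.pkl",(438,260.7),.015))
gs([-.1287,-.0167,.064],.6)
E
```

```text
w5 [-0.1691  0.0792  0.026 ] w7 [-0.1685  0.0817  0.026 ] w7mark [-0.1762  0.0797  0.015 ]
w8 [-0.1681  0.0838  0.026 ] mark [-0.1765  0.08    0.015 ]
t 10.47 pos [0.4981 0.0651 0.0646] f [ 1.2  0.1 -5.5] w 0.0162 yaw_y 2.024 toolx [ 0.063 -0.029 -0.998] y [-0.44  0.9  -0.05] z [0.9  0.44 0.04]
shift cm [ 0.07 -0.15  0.08]
turn about tool x -0.01
shift after turn [ 0.07 -0.15  0.08] q6 -2.06
```

```bash
cat >> h.py <<'E'
def kn(th,py=.0235,px=-.1114):
    o=robot.get_obs();Rt=R.from_quat(o["tool_rot"]).as_matrix();g=np.array(o["position"])-.008*Rt[:,0]
    q=s2w([0,0,-P[2]],[g-[P[0],P[1],0]])[0]
    c=np.clip(-(q[0]-px)/.045,-1,1);t=np.arccos(c)
    yr=np.arctan2(Rt[1,1],Rt[0,1])-np.pi/2-P[2]
    print("grasp st",q.round(4),"th(x)",round(t,3),"py",round(q[1]+.045*np.sin(t),4),"yawrel",round(yr,3),"f",np.round(o["ft_force"],1),"q6",round(o["q"][5],2),"w",o["grip_width"].round(4))
    tgt=np.array([px-.045*np.cos(th),py-.045*np.sin(th),q[2]]);d=s2w([0,0,P[2]],[tgt-q])[0]
    print("to go tool cm",(Rt.T@d*100).round(2))
E
python3 -c "
from h import *
kn(1.12)"
python3 -m inch '[[[0,0.4,-0.3,0.12,0.05],[0,0.48,-0.26,0.12,0.05],[0,0.48,-0.26,0.12,0.05],[0,0.48,-0.26,0.12,0.05]]]' 6
python3 -c "
from h import *
kn(.64)"
```

```text
time: 10.8
position: [0.4866, 0.0775, 0.0647]
tool_rot: [0.004, 0.681, -0.026, 0.731]
ft_force: [-0.4, -4.1, -1.8]
grip_width: 0.0159Traceback (most recent call last):
  File "<string>", line 3, in <module>
    kn(1.12)
    ~~^^^^^^
  File "h.py", line 33, in kn
    print("grasp st",q.round(4),"th(x)",round(t,3),"py",round(q[1]+.045*np.sin(t),4),"yawrel",round(yr,3),"f",np.round(o["ft_force"],1),"q6",round(o["q"][5],2),"w",o["grip_width"].round(4))
                                                                                                                                                                    ^^^^^^^^^^^^^^^^^^^^^
AttributeError: 'float' object has no attribute 'round'
Traceback (most recent call last):
  File "h.py", line 33, in kn
    print("grasp st",q.round(4),"th(x)",round(t,3),"py",round(q[1]+.045*np.sin(t),4),"yawrel",round(yr,3),"f",np.round(o["ft_force"],1),"q6",round(o["q"][5],2),"w",o["grip_width"].round(4))
                                                                                                                                                                    ^^^^^^^^^^^^^^^^^^^^^
AttributeError: 'float' object has no attribute 'round'
```

```bash
sed -i 's/o\["grip_width"\].round(4)/round(float(o["grip_width"]),4)/' h.py; python3 -c "
from h import *
kn(.64)"
```

```text
grasp st [-0.1439 -0.0051  0.0727] th(x) 0.763 py 0.026 yawrel 0.092 f [-0.4 -4.1 -1.8] q6 -1.53 w 0.0159
to go tool cm [-0.03  0.2  -0.34]
```

```bash
python3 -m inch '[[[0,0.3,-0.48,0.1,0.05],[0,0.4,-0.4,0.1,0.05],[0,0.45,-0.25,0.1,0.05]]]' 6
python3 -c "
from h import *
kn(.2)"
```

```text
time: 11.05
position: [0.4805, 0.0891, 0.065]
tool_rot: [0.119, 0.666, -0.133, 0.724]
ft_force: [-3.3, -4.8, -1.8]
grip_width: 0.0158
grasp st [-0.1516  0.0056  0.073 ] th(x) 0.466 py 0.0258 yawrel -0.224 f [-3.3 -4.8 -1.8] q6 -1.18 w 0.0158
to go tool cm [-0.05  0.79 -0.58]
```

```bash
python3 -m inch '[[[0,0.42,-0.3,0.1,0.05],[0,0.4,-0.3,0.1,0.05],[0,0.38,-0.3,0.1,0.05]]]' 6
python3 -c "
from h import *
kn(0)"
```

```text
time: 11.3
position: [0.4781, 0.1023, 0.0653]
tool_rot: [0.23, 0.636, -0.237, 0.697]
ft_force: [1.2, -4.0, -3.2]
grip_width: 0.0161
grasp st [-0.1558  0.0184  0.0733] th(x) 0.164 py 0.0257 yawrel -0.537 f [ 1.2 -4.  -3.2] q6 -0.82 w 0.0161
to go tool cm [-0.02  0.41 -0.31]
```

```bash
python3 -m inch '[[[0,0.35,-0.22,0.09,0.05],[0,0.32,-0.22,0.08,0.05],[0,0.15,-0.1,0,0.05]]]' 6
python3 -c "
from h import *
kn(0)"
```

```text
time: 11.55
position: [0.4785, 0.1106, 0.0655]
tool_rot: [0.29, 0.613, -0.294, 0.673]
ft_force: [-2.0, -5.1, -3.6]
grip_width: 0.0161
grasp st [-0.1565  0.0267  0.0734] th(x) 0.0 py 0.0267 yawrel -0.715 f [-2.  -5.1 -3.6] q6 -0.62 w 0.0161
to go tool cm [ 0.01 -0.24  0.22]
```

```bash
python3 -m inch '[[[0,0,0,0,0.4],[0,0,0,0,0.4],[-2.5,0,0,0,0.4],[-2.5,0,0,-0.12,0.4],[0,0,0,-0.12,0.4],[0,0,0,-0.12,0.4],[0,0,0,-0.12,0.4],[0,0,0,-0.12,0.4]]]' 6
python3 -c "
from h import *
gs([-.15,.075,.12],0)"
```

```text
time: 12.22
position: [0.4796, 0.1141, 0.1212]
tool_rot: [0.069, 0.669, -0.088, 0.735]
ft_force: [-0.6, -1.0, -0.3]
grip_width: 0.0348
t 12.22 pos [0.4796 0.1141 0.1212] f [-0.6 -1.  -0.3] w 0.0348 yaw_y 1.347 toolx [ 0.089 -0.036 -0.995] y [ 0.22  0.97 -0.02] z [ 0.97 -0.22  0.09]
shift cm [0.06 4.52 0.12]
turn about tool x -0.088
shift after turn [0.1  4.49 0.51] q6 -1.27
```

```bash
python3 -m inch '[[[0,1.6,0.1,-0.09,0.4],[0,1.8,0,0,0.4],[0,1.2,0,0,0.4]]]' 6
python3 - <<'E'
from ptr import *
ci=camera_info("wrist");im=camera("wrist")[:,:,::-1].copy();pickle.dump(ci,open("w9.pkl","wb"));cv2.imwrite("pics/w9raw.png",im)
gs([-.15,.075,.12],0)
print(proj(ci,s2w(P,[(-.11-.045,.0255,.082),(-.11,.0245,.046)])))
subpix(im,ci)
u,v=proj(ci,s2w(P,[(-.16,.065,.03)]))[0].astype(int);print(u-100,v-70)
c=im[v-70:v+80,u-100:u+100];c=np.clip(255*(c/255.)**.6,0,255).astype(np.uint8)
cv2.imwrite("pics/w9.png",cv2.resize(c,None,fx=4,fy=4,interpolation=cv2.INTER_CUBIC))
E
```

```text
time: 12.47
position: [0.4901, 0.1592, 0.1225]
tool_rot: [0.034, 0.671, -0.054, 0.739]
ft_force: [-0.3, -0.1, -0.2]
grip_width: 0.0348
t 12.52 pos [0.4908 0.1607 0.1227] f [0.7 0.6 0.6] w 0.0348 yaw_y 1.446 toolx [ 0.096 -0.034 -0.995] y [ 0.12  0.99 -0.02] z [ 0.99 -0.12  0.1 ]
shift cm [ 0.28 -0.27  0.01]
turn about tool x 0.011
shift after turn [ 0.28 -0.27  0.02] q6 -1.26
[[202.91999203 232.54986249]
 [217.12121054 261.68650927]]
mark uv 286.9644087834918 169 [287.1 287.4 287.3 287.  286.7 286.2]
181 None None 136.0
182 None None 138.0
183 None None 126.0
184 None None 95.0
185 288 288 57.0
186 287 289 35.0
187 286 290 38.0
188 285 291 36.0
189 283 292 36.0
190 283 293 37.0
191 282 294 41.0
192 282 294 49.0
167 127
```

View pics/w9.png

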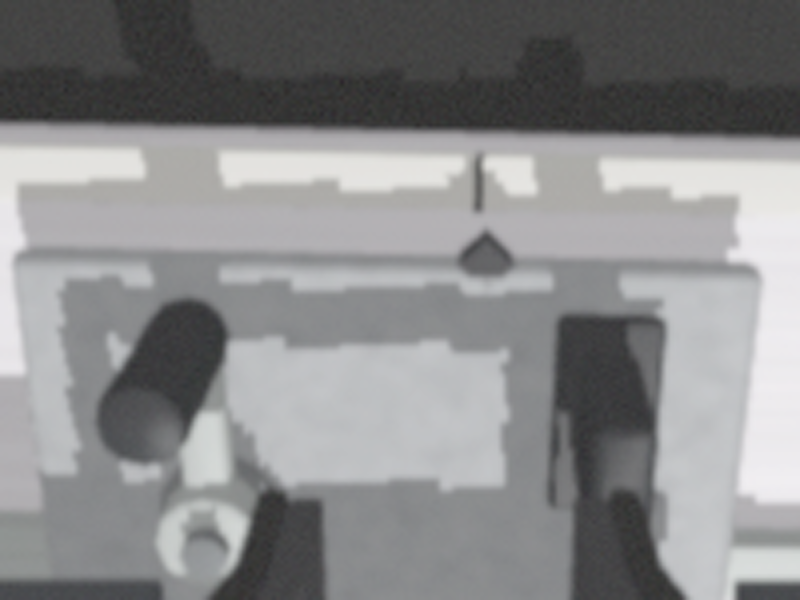

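```bash
python3 - <<'E'
from ptr import *
meas("w9.pkl",(167,127),(479,205),(486,235),4)
meas("w9.pkl",(167,127),(479,160),(486,238),4)
inv=lambda u,z:s2w([0,0,-P[2]],[ray(pickle.load(open("w9.pkl","rb")),np.array(u)/4+[167,127],z)-[P[0],P[1],0]])[0].round(4)
print("knob",inv((140,428),.082),"pivot",inv((205,548),.046))
E
```

```text
mark [-0.1716  0.0796  0.015 ] ptr [-0.1689  0.081   0.026 ] move left mm -1.3999999999999986
mark [-0.181   0.0794  0.015 ] ptr [-0.1683  0.0811  0.026 ] move left mm -1.700000000000007
knob [-0.1539  0.0248  0.082 ] pivot [-0.1078  0.0253  0.046 ]
```

Picture 11: the lever is locked, with knob and pivot in line. The pointer at crop (486,235) is within about 1.5 mm of the mark at (479,205). I'll accept that and go to the guard bar with the jaws across it.

```bash
python3 -m inch '[[[-2,0,0,0.12,0.3],[-2,0,0,0.12,0.3],[0,0,0,0.12,0.3],[0,0,0,0.12,0.3],[0,0,0,0.12,0.3],[0,0,0,0.12,0.3],[0,0,0,0.12,0.3],[0,0,0,0.12,0.3]]]' 15
python3 -m inch '[[[0,0,0,0.12,0.3],[0,0,0,0.12,0.3],[0,0,0,0.12,0.3],[0,0,0,0.12,0.3],[0,0,0,0.12,0.3]]]' 15
python3 -c "
from h import *
gs([-.0955,.06,.14],-np.pi/2)"
```

```text
time: 13.18
position: [0.4874, 0.1638, 0.1661]
tool_rot: [0.384, 0.562, -0.365, 0.635]
ft_force: [-0.0, -0.3, -0.1]
grip_width: 0.0261
time: 13.6
position: [0.4872, 0.1632, 0.1671]
tool_rot: [0.562, 0.423, -0.519, 0.487]
ft_force: [0.7, -1.1, -0.2]
grip_width: 0.0262
t 13.6 pos [0.4872 0.1632 0.1671] f [ 0.7 -1.1 -0.2] w 0.0262 yaw_y -0.171 toolx [ 0.104 -0.03  -0.994] y [ 0.98 -0.17  0.11] z [-0.17 -0.99  0.01]
shift cm [3.35 5.62 1.73]
turn about tool x -0.035
shift after turn [3.35 5.56 1.94] q6 0.35
```

```bash
python3 -m inch '[[[0.3,1.9,0.6,-0.035,0.3],[0.3,1.8,0.6,0,0.3],[0.3,1.5,0.6,0,0.3]]]' 15
python3 - <<'E'
from h import *
gs([-.0955,.06,.14],-np.pi/2)
ci=camera_info("wrist");im=camera("wrist")[:,:,::-1].copy()
cv2.imwrite("pics/w10raw.png",im)
for st in[(-.095,.06,.1),(-.095,.03,.1),(-.095,.09,.1),(-.055,.06,.104)]:
    u=proj(ci,s2w(P,[st]))[0];print(u);cv2.circle(im,tuple(int(x) for x in u.round()),1,(0,0,255),-1)
cv2.imwrite("pics/w10.png",cv2.resize(im,(800,600),interpolation=cv2.INTER_CUBIC))
E
```

```text
time: 13.85
position: [0.5334, 0.138, 0.1641]
tool_rot: [0.552, 0.433, -0.512, 0.496]
ft_force: [0.1, 0.9, 0.2]
grip_width: 0.0261
t 13.85 pos [0.5334 0.138  0.1641] f [0.1 0.9 0.2] w 0.0261 yaw_y -0.135 toolx [ 0.1   -0.03  -0.995] y [ 0.99 -0.13  0.1 ] z [-0.14 -0.99  0.02]
shift cm [2.5  0.72 0.07]
turn about tool x 0.002
shift after turn [2.5  0.72 0.07] q6 0.24
[283.09744739 231.28095031]
[282.85151179 267.96218671]
[283.36478243 191.4079936 ]
[338.27173363 231.28441196]
```

View pics/w10.png

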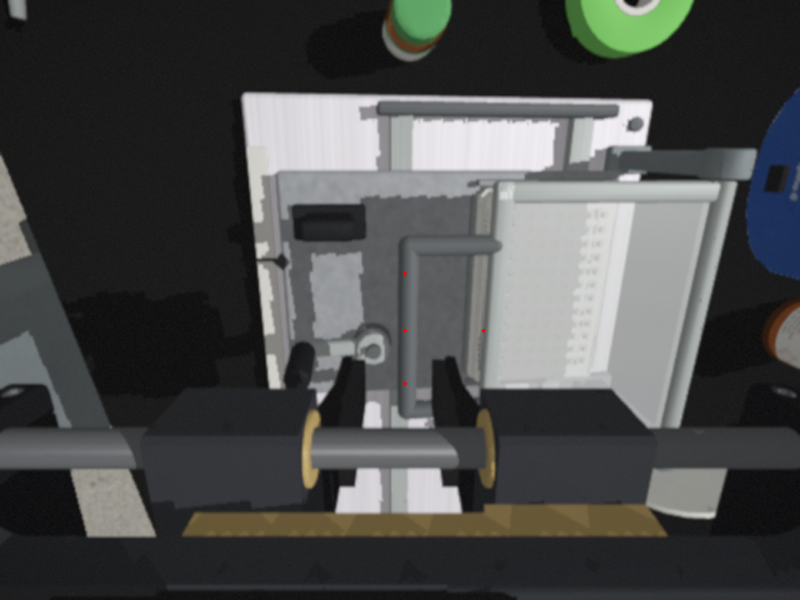

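Picture 12 (my last view): the bar is centred at about column 409 against a predicted 405, so it sits about 2 mm further in +x. The jaws point across it. The loose items seen here (vial and tape) stand clear. Descending in stages.

```bash
python3 -m inch '[[[1.5,0.5,0.1,0,0.3],[1.3,-0.1,0,0,0.3],[1.2,-0.2,0,0,0.3]]]' 15
python3 -c "
from h import *
gs([-.093,.06,.097],-np.pi/2)"
```

```text
time: 14.15
position: [0.5476, 0.133, 0.127]
tool_rot: [0.556, 0.429, -0.508, 0.498]
ft_force: [-0.0, -0.0, 0.0]
grip_width: 0.0258
t 14.15 pos [0.5476 0.133  0.127 ] f [-0. -0.  0.] w 0.0258 yaw_y -0.137 toolx [ 0.115 -0.03  -0.993] y [ 0.98 -0.14  0.12] z [-0.14 -0.99  0.01]
shift cm [ 2.95 -0.61 -0.23]
turn about tool x -0.001
shift after turn [ 2.95 -0.61 -0.23] q6 0.24
```

```bash
python3 -m inch '[[[0,-0.65,-0.2,0,0.3],[1,-0.2,0,0,0.3],[1,-0.2,0,0,0.3]]]' 15
python3 -c "
from h import *
gs([-.093,.06,.097],-np.pi/2)"
```

```text
time: 14.4
position: [0.538, 0.136, 0.1052]
tool_rot: [0.556, 0.429, -0.509, 0.498]
ft_force: [0.8, -0.4, 0.4]
grip_width: 0.0261
t 14.4 pos [0.538  0.136  0.1052] f [ 0.8 -0.4  0.4] w 0.0261 yaw_y -0.137 toolx [ 0.114 -0.029 -0.993] y [ 0.98 -0.14  0.12] z [-0.14 -0.99  0.01]
shift cm [ 0.9   0.63 -0.03]
turn about tool x -0.001
shift after turn [ 0.9   0.63 -0.03] q6 0.25
```

```bash
python3 -m inch '[[[0.5,0.6,0,0,0.3],[0.5,0,0,0,0.05],[0,0,0,0,0.05],[0,0,0,0,0.05]]]' 15
python3 -c "
from h import *
gs([-.093,.06,.097],-np.pi/2)"
```

```text
time: 14.73
position: [0.5433, 0.1356, 0.0945]
tool_rot: [0.555, 0.431, -0.509, 0.498]
ft_force: [0.6, 0.0, 0.4]
grip_width: 0.0135
t 14.73 pos [0.5433 0.1356 0.0945] f [0.6 0.  0.4] w 0.0135 yaw_y -0.135 toolx [ 0.111 -0.029 -0.993] y [ 0.98 -0.13  0.11] z [-0.14 -0.99  0.01]
shift cm [-0.22  0.23  0.01]
turn about tool x 0.001
shift after turn [-0.22  0.23  0.01] q6 0.25
```

```bash
python3 -m inch '[[[0,0,0,0,0.02],[0,0,0,0,0.02]]]' 20
python3 - <<'E'
from h import *
gs([-.093,.06,.097],-np.pi/2)
E
```

```text
time: 14.9
position: [0.545, 0.1354, 0.0953]
tool_rot: [0.555, 0.43, -0.508, 0.498]
ft_force: [-1.3, 0.6, -1.4]
grip_width: 0.009
t 14.9 pos [0.545  0.1354 0.0953] f [-1.3  0.6 -1.4] w 0.009 yaw_y -0.135 toolx [ 0.114 -0.029 -0.993] y [ 0.98 -0.13  0.12] z [-0.14 -0.99  0.01]
shift cm [-0.16  0.05  0.01]
turn about tool x 0.001
shift after turn [-0.16  0.05  0.01] q6 0.25
```

```bash
cat >> h.py <<'E'
def gd():
    o=robot.get_obs();Rt=R.from_quat(o["tool_rot"]).as_matrix();p=np.array(o["position"])
    c,s=np.cos(P[2]),np.sin(P[2]);st=lambda v:np.array([c*v[0]+s*v[1],-s*v[0]+c*v[1],v[2]])
    b0=st([.545,.1354,.0953])+.0047*np.array([-.114,0,.993]);b0[2]=.1
    b=st(p)-.0047*st(Rt[:,0]);h=b0[0]+.155
    r=np.hypot(h-b[0],b[2]-.1);th=np.arctan2(b[2]-.1,h-b[0])
    print("t",round(float(o["time"]),2),"r",round(r,4),"th",round(th,3),"dy",round(b[1]-b0[1],4),"f",np.round(o["ft_force"],1),"w",round(float(o["grip_width"]),4),"toolx",Rt[:,0].round(3),"st toolx",st(Rt[:,0]).round(3))
    for T in(.3,.4,.6,.785):
        d=np.array([h-.155*np.cos(T)-b[0],b0[1]-b[1],.1+.155*np.sin(T)-b[2]])
        w=np.array([c*d[0]-s*d[1],s*d[0]+c*d[1],d[2]]);print(T,(Rt.T@w*100).round(2))
E
python3 -m inch '[[[-0.77,0.08,0,0,0.02],[-0.76,0.12,0,0,0.02],[-0.75,0.16,0,0,0.02],[-0.74,0.2,0,0,0.02],[-0.73,0.24,0,0,0.02]]]' 20
python3 -c "
from h import *
gd()"
```

```text
time: 15.32
position: [0.5503, 0.1347, 0.1368]
tool_rot: [0.556, 0.429, -0.508, 0.499]
ft_force: [3.2, -1.9, -4.4]
grip_width: 0.0093
t 15.32 r 0.1553 th 0.27 dy 0.0001 f [ 3.2 -1.9 -4.4] w 0.0093 toolx [ 0.116 -0.03  -0.993] st toolx [ 0.119 -0.014 -0.993]
0.3 [-0.42  0.21  0.02]
0.4 [-1.8   0.92  0.04]
0.6 [-4.32  2.71  0.07]
0.785 [-6.29  4.79  0.1 ]
```

```bash
python3 -m inch '[[[-0.78,0.34,0.01,0,0.02],[-0.76,0.39,0.01,0,0.02],[-0.74,0.44,0.01,0,0.02],[-0.71,0.48,0.01,0,0.02],[-0.68,0.51,0.01,0,0.02]]]' 20
python3 -c "
from h import *
gd()"
```

```text
time: 15.73
position: [0.5688, 0.1321, 0.1807]
tool_rot: [0.556, 0.428, -0.507, 0.5]
ft_force: [5.6, -0.8, -6.4]
grip_width: 0.0092
t 15.73 r 0.1564 th 0.577 dy 0.0 f [ 5.6 -0.8 -6.4] w 0.0092 toolx [ 0.118 -0.03  -0.993] st toolx [ 0.121 -0.014 -0.993]
0.3 [ 3.72 -2.17 -0.05]
0.4 [ 2.34 -1.47 -0.03]
0.6 [-0.17  0.34  0.  ]
0.785 [-2.14  2.42  0.03]
```

```bash
python3 -m inch '[[[-0.6,0.68,0.01,0,0.02],[-0.56,0.62,0.01,0,0.02],[-0.52,0.6,0.01,0,0.02],[-0.4,0.5,0,0,0.02]]]' 20
python3 -c "
from h import *
camera('side');gd()"
```

```text
time: 16.07
position: [0.587, 0.1295, 0.2052]
tool_rot: [0.554, 0.431, -0.51, 0.497]
ft_force: [0.9, -0.7, -4.8]
grip_width: 0.0091
t 16.12 r 0.1573 th 0.782 dy -0.0001 f [-1.  -1.3 -1.8] w 0.0092 toolx [ 0.108 -0.029 -0.994] st toolx [ 0.111 -0.014 -0.994]
0.3 [ 6.06 -4.35 -0.09]
0.4 [ 4.67 -3.66 -0.07]
0.6 [ 2.14 -1.88 -0.04]
0.785 [ 0.15  0.18 -0.01]
```

```bash
python3 - <<'E'
from h import *
for i in range(4): im=camera("side")
cv2.imwrite("pics/final_side.png",im[:,:,::-1])
gd()
ci=camera_info("side")
a=cv2.imread("pics/side0.png");b=im[:,:,::-1]
# bystanders: pixel change around their footprints in the side view
for n,w in dict(vial=(.588,.300,.03),tube=(.402,.348,.05),beaker=(.429,-.393,.045),marker=(.49,-.147,.007),tape=(.709,.299,.01)).items():
    u,v=proj(ci,[w])[0].astype(int);d=cv2.absdiff(a,b)[max(0,v-22):v+22,max(0,u-15):u+15];print(n,(u,v),d.mean().round(1),d.max())
E
```

```text
t 16.32 r 0.1573 th 0.767 dy -0.0001 f [-0.9 -1.  -1.9] w 0.0092 toolx [ 0.107 -0.029 -0.994] st toolx [ 0.11  -0.015 -0.994]
0.3 [ 5.92 -4.16 -0.1 ]
0.4 [ 4.53 -3.47 -0.08]
0.6 [ 1.99 -1.7  -0.04]
0.785 [ 0.    0.36 -0.01]
vial (np.int64(253), np.int64(329)) 6.7 11
tube (np.int64(348), np.int64(347)) 4.5 11
beaker (np.int64(334), np.int64(173)) 5.7 10
marker (np.int64(311), np.int64(224)) 31.0 219
tape (np.int64(195), np.int64(332)) 7.8 11
```

```bash
python3 -m inch '[[[-0.15,0.3,0,0,0.02]]]' 20; python3 - <<'E'
from h import *
gd()
for i in range(6): im=camera("scene")
gd()
for i in range(6): im=camera("scene")
gd()
ci=camera_info("scene");a=cv2.imread("pics/scene0.png");b=im[:,:,::-1]
for n,w in dict(marker=(.49,-.147,.007),vial=(.588,.300,.03),beaker=(.429,-.393,.045),tape=(.709,.299,.01)).items():
    u,v=proj(ci,[w])[0].astype(int);d=cv2.absdiff(a,b)[v-12:v+12,u-20:u+20];print(n,(u,v),d.mean().round(1),d.max())
E
```

```text
time: 16.4
position: [0.5873, 0.1295, 0.2054]
tool_rot: [0.553, 0.433, -0.512, 0.496]
ft_force: [-2.6, 0.4, -1.5]
grip_width: 0.0094
t 16.4 r 0.1573 th 0.776 dy -0.0001 f [-2.6  0.4 -1.5] w 0.0094 toolx [ 0.102 -0.029 -0.994] st toolx [ 0.105 -0.015 -0.994]
0.3 [ 6.02 -4.24 -0.1 ]
0.4 [ 4.63 -3.56 -0.08]
0.6 [ 2.08 -1.79 -0.04]
0.785 [ 0.08  0.26 -0.01]
t 16.7 r 0.1572 th 0.782 dy -0.0001 f [-4.5  0.2  0.7] w 0.0093 toolx [ 0.104 -0.029 -0.994] st toolx [ 0.107 -0.015 -0.994]
0.3 [ 6.07 -4.32 -0.1 ]
0.4 [ 4.68 -3.64 -0.08]
0.6 [ 2.14 -1.87 -0.04]
0.785 [ 0.14  0.18 -0.01]
t 17.0 r 0.1573 th 0.783 dy -0.0001 f [-5.7  0.8  0.7] w 0.0091 toolx [ 0.104 -0.029 -0.994] st toolx [ 0.107 -0.015 -0.994]
0.3 [ 6.08 -4.34 -0.1 ]
0.4 [ 4.69 -3.65 -0.08]
0.6 [ 2.15 -1.89 -0.04]
0.785 [ 0.16  0.17 -0.01]
marker (np.int64(288), np.int64(262)) 7.3 95
vial (np.int64(222), np.int64(188)) 5.3 79
beaker (np.int64(340), np.int64(309)) 1.8 6
tape (np.int64(246), np.int64(181)) 31.0 136
```

```bash
python3 -c "
from h import *
robot.hand_in();gd()"
```

```text
the job is handed in; nothing more can be done
the job is handed in; nothing more can be done
```

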